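# Magnetise a screwdriver and bring it level to a contactor's terminals

### The arm

A 6-joint arm with a two-finger parallel gripper is mounted at the origin on a cart in front of the work surface, level with it; the furniture and walls round the work are solid. World frame = base frame: x ahead of the robot, y to its left, z up, the work surface at z = 0. Lengths are in m, angles in rad, forces in N, time in s.
With the tool pointing down it reaches from about 0.25 to 0.725 m from the base axis. Payload 4 kg.
Tool frame: the origin (TCP) lies at the very end of the fingers, on their centre line; the grasp point (between the pads) lies 19 mm behind it; z points along the fingers, y is the line along which they close (so a half turn about z gives the same grasp; the last joint's range is limited). The gripper opens to 85 mm and grips with 20 to 120 N. Pads are 22 mm wide; open, the fingers measure 114 mm over their backs; the gripper's body (76 mm by 85 mm) begins 54 mm behind the grasp point. The pads swing forward as they close: fully open they stand 13 mm farther back than shut.
Start: joints at [-1.11, 0.241, 0.005, 1.335, 0, 1.571], TCP at [0.222, -0.448, 0.208] pointing down, gripper open.
Joint ranges: [-2.72, 2.72], [-1.05, 1.87], [-1.09, 1.28], [-1.99, 2.15], [-1.42, 1.44], [-3.14, 3.14]. Speed limits (rad/s): [2.79, 2.79, 3.14, 3.14, 3.14, 3.14].

### API

Orientations are given as a unit quaternion [x, y, z, w].
In Python, from workcell import bot gives the robot as it stands.
- The arm moves only by the tool carry_out, never from a script. Its argument "increments" is one flat list of numbers, 5 for each row, row after row: the finger opening in cm, from 0 to 8.54, then the shift along the tool's x, y, z in cm, then the turn about the tool's z in rad. A call has exactly 5 rows; each row shifts and turns the commanded pose from where the row before left it, along the tool's axes as they then stand; what a row does not reach is not made up. A row lasts 1/8 s, in which the tool goes at most 62.5 mm and 10.7 degrees, less where a joint would pass 70% of its speed; a pose out of reach is approached as far as the arm can. A call with a gripper value outside its range is refused whole. The fingers move at their own pace and stop on an object; the grip force is fixed at half the most. Time passes only in rows, so rows that do not move let the fingers close, or fill a call up. It gives the time, the measured TCP pose, the force, the opening and the grip force at its end, in the units of the state.
- bot.get_obs(): the state, without advancing time (a new reading comes with each control period).
- bot.camera(name): name is "side" or "top"; returns a dict with "pixels" (480x640x3 uint8, blue, green, red), "range_z" (480x640 float32, m along the optical axis (not along the pixel's ray), 0 where there is no reading), "mtx" (3x3 intrinsics, pixels), "D" ([k1, k2, p1, p2, k3] as OpenCV has them; the pictures are not rectified), "eye" and "attitude" of the camera in the world. Camera axes: x right, y down, z forward; pixel columns grow to the right and rows downward; lengths in m; the calibration is good to about 2 mm. A picture is of the moment at which its call begins.
- bot.job_done(): hands the job in; it is judged then, once.
Trained networks look in a picture, given as the dict that the camera call returned (one of the last four; its "shot" number tells which), for a name from the list of things; names that differ only in an ending like _2 or _b are one class to them, and where a whole thing is asked for, a point or a joint stands for the part that bears it (a point fixed in the world has none). Each returns a list of dicts, best first, with "p" (0 to 1); they miss things now and then, are a little off and sometimes report something else, mostly with a low value. They report only what shows in the picture. A call takes as long as a camera call.
- bot.find_in(picture, name): "xyz" ([x, y, z] in m, in the coordinates of the camera as it stood for that picture, good to about 4 mm: the middle of the surface that is visible of it).
- bot.regions_of(picture, name): "mask" (480x640 bool, what is visible of it).
- bot.place_of(picture, name): "xyz" ([x, y, z] in m, in the coordinates of the camera as it stood for that picture, good to about 4 mm: a listed point, or the origin of a listed thing).
The state is a dict: "clock": time; "joint_pos": joint angles; "joint_vel": joint speeds; "tau": joint torques, N m; "eef_pos": TCP position; "tool_rot": TCP orientation; "ft_force": force on the tool from outside, world axes, zero at the start; "ft_torque": the same for the moment, N m; "grip_width": finger opening in m; "grasp_force": force on a finger pad.
Only numpy, scipy, OpenCV 4.12 (cv2) and the standard library are available. Lean on these libraries where they do the work, as an engineer would, in place of code of your own. Each camera call takes 0.05 s, during which the arm holds its last target. There are 200 camera calls.

### The job

Draw the orange-handled screwdriver up out of the blue rack, dip its blade well into the hole of the red magnetiser block so that it will hold a screw, and take it out again. Then turn it level and bring it to the upright mounting panel, square to the panel, the blade pointing at the middle of the terminal screw row of the white contactor with its tip about 4 cm in front of the screws, and finish there, holding it still in the air and touching nothing with it. Leave the grey and the black screwdriver standing in the rack.

Things in the scene. Friction and masses are not known exactly. Their poses are not given: they have to be found in the camera images.
- orange_driver: screwdriver with orange and black round handle and 6 mm steel shaft, 210 mm long, 90 g, loose. Stands in the rack blade down, the handle's front face on the top tier. Handle 110 mm long, 14 mm thick at its front face, 24 mm from 10 mm behind that on, 31 mm from 65 mm on. Its origin lies beside the handle's front end, 11 mm off the axis: use the two points instead.
- driver_tip (a point): the end of the orange screwdriver's blade, on its axis. Its z axis runs along the screwdriver and points out of the blade, away from the handle (straight down while it stands in the rack).
- driver_grip (a point): the place to grip the orange screwdriver: on its axis, mid-handle (about 28 mm thick), 154 mm from the tip, 54 mm above the rack's top tier at the start; axes as driver_tip. To be able to turn it level, grip it with the hand leaning about 45 degrees to its axis, not straight along it.
- grey_driver: screwdriver like the orange one but with a grey and black handle, 200 mm long, loose in the rack; its butt is 100 mm above the top tier, in the way of a blade carried sideways along the row: come away over the rack's front (towards the robot). Leave it alone.
- black_driver: smaller screwdriver with a red and black handle, 160 mm long, loose in the rack's hole at the right (-y) end; its butt is 85 mm above the top tier. Leave it alone.
- rack: blue sheet-steel screwdriver rack, fixed, 90 mm deep (x), 246 mm long (y), 106 mm high; origin at the centre of its underside. Holes in a row along its y at +80, 0 and -80 mm, through two tiers; the first two are 9 mm wide and hold the orange and the grey screwdriver, either way round. A screwdriver must rise 102 mm for its tip to clear the top tier.
- magnet_hole (a point): centre of the mouth of the round vertical hole in the red magnetiser block, 30 mm above the bench. The hole is 20 mm wide and 30 mm deep, down to the bench. The block (50 x 47 mm, 30 mm high, fixed to the bench, with black steps on one side which are not used) turns with this point's axes.
- panel: upright steel mounting plate, fixed, 280 mm wide, 295 mm high, with a wiring duct above (front 40 mm out, from 246 to 281 mm high) and one below (49 to 85 mm high) and a rail between them at 165 mm; origin at the middle of the foot of its front face; -x is the way its front looks, towards the robot.
- white_contactor: white contactor on the panel's rail, fixed, 50 mm high, 45 mm wide, 57 mm deep, in any of three places along the rail 65 mm apart. Origin at the centre of its back; its z axis points straight out of the panel towards the robot, its x axis up.
- terminals (a point): middle of the row of four terminal screws of the white contactor, on its recessed upper step: 21 mm above its centre, 30 mm out from its back; the contactor's lower front part stands 27 mm farther out. Same axes as white_contactor.
- black_contactor_a: black contactor on the rail, same size, fixed.
- black_contactor_b: black contactor on the rail, same size, fixed.

How it is judged:
By the outcome, as a careful person would: the job done as asked, in the order asked, and still so for the second after the job is handed in, while the arm keeps its last pose, push and grip.
It also fails if it takes over 48 s, if anything falls off the work surface, if the arm or the gripper's body presses on something with over 40 N, if the wrist force passes 120 N, or if a joint passes its speed limit or range.

## Working session

There is one attempt and no reset: what is moved stays moved. The work goes in short steps, Python scripts to look and compute and a tool call to move; the robot and the scene stay as the last step left them, time stands still between calls to the robot, and variables do not carry over. Pictures are saved under pics/ and viewed, at most 10 in all, crops included, and the job is handed in when it is done.

Besides the shell and the picture viewer there is one more tool, called after ">>>" by a JSON object that holds its "api" and its "payload", one argument or row to a line. carry_out: Moves the arm, as the interface text tells. Its arguments: {"type":"object","properties":{"increments":{"type":"array","items":{"type":"number"}}},"required":["increments"]}

```bash
ls; mkdir -p pics; cat > h.py <<'E'
from workcell import bot
import numpy as np, cv2
from scipy.spatial.transform import Rotation as R
def cam(n):
    p=bot.camera(n); return p
def w(p,x):
    a=np.array(p["attitude"],float)
    M=R.from_quat(a).as_matrix() if a.size==4 else a.reshape(3,3)
    return M@np.array(x)+np.array(p["eye"])
E
python3 - <<'E'
from h import *
o=bot.get_obs()
for k in o: print(k,np.round(o[k],4))
for n in ["side","top"]:
    p=cam(n); cv2.imwrite(f"pics/{n}0.png",p["pixels"]); print(n,p["eye"],p["attitude"],p["mtx"],p["D"])
    for t in ["driver_tip","driver_grip","orange_driver","grey_driver","black_driver","rack","magnet_hole","panel","white_contactor","terminals"]:
        for d in bot.place_of(p,t)[:2]: print(t,round(d["p"],2),np.round(w(p,d["xyz"]),4),{k:np.round(v,3) for k,v in d.items() if k not in("p","xyz")})
E
```

```text
pics
clock 0.0
joint_pos [-1.11    0.2414  0.0037  1.3352  0.      1.5709]
joint_vel [-0.0002 -0.0019 -0.      0.001  -0.0001  0.0002]
tau [-2.00000e-04 -3.72319e+01  2.52406e+01  1.69000e-02  1.00000e-04
 -0.00000e+00]
eef_pos [ 0.222  -0.4472  0.2066]
tool_rot [ 9.736e-01  2.283e-01 -2.000e-04 -1.000e-03]
ft_force [ 0.7536  0.3819 -0.318 ]
ft_torque [-0.0095  0.0425  0.0041]
grasp_force 0.0
grip_width 0.0854
side [-0.10509336  0.31402893  0.87469847] [-0.46166226  0.78959664 -0.34990106  0.20242124] [[433.07002829   0.         318.35533484]
 [  0.         433.07002829 235.47493459]
 [  0.           0.           1.        ]] [0.00873283 0.         0.         0.         0.        ]
driver_grip 0.58 [ 0.4811 -0.2831  0.1608] {}
orange_driver 0.63 [ 0.4817 -0.2705  0.114 ] {}
grey_driver 0.87 [ 0.467  -0.19    0.1033] {}
grey_driver 0.74 [0.7302 0.0814 0.1655] {}
black_driver 0.56 [ 0.4938 -0.3549  0.1092] {}
rack 0.79 [ 0.4791 -0.2809  0.0035] {}
magnet_hole 0.77 [0.4554 0.2012 0.0305] {}
panel 0.7 [ 7.398e-01  8.370e-02 -6.000e-04] {}
white_contactor 0.68 [0.7307 0.0862 0.1692] {}
terminals 0.82 [0.7024 0.0888 0.1875] {}
top [ 0.38631385 -0.07680343  1.08810595] [-0.68988651  0.71601217 -0.0779195   0.07288154] [[438.30831626   0.         315.39322885]
 [  0.         438.30831626 238.94859019]
 [  0.           0.           1.        ]] [-0.05473756  0.          0.          0.          0.        ]
driver_grip 0.8 [ 0.4761 -0.2792  0.1595] {}
orange_driver 0.74 [ 0.4775 -0.266   0.1103] {}
orange_driver 0.32 [ 0.4798 -0.2805  0.1598] {}
grey_driver 0.72 [ 0.4698 -0.1917  0.107 ] {}
black_driver 0.42 [ 0.4917 -0.3525  0.108 ] {}
black_driver 0.41 [0.7322 0.154  0.1685] {}
rack 0.97 [ 0.4791 -0.28   -0.0006] {}
magnet_hole 0.8 [0.46   0.2059 0.0283] {}
panel 0.76 [ 0.7354  0.0869 -0.0037] {}
panel 0.21 [0.4575 0.2105 0.0294] {}
white_contactor 0.85 [0.7295 0.087  0.1654] {}
terminals 0.92 [0.6946 0.093  0.1846] {}
```

View pics/side0.png

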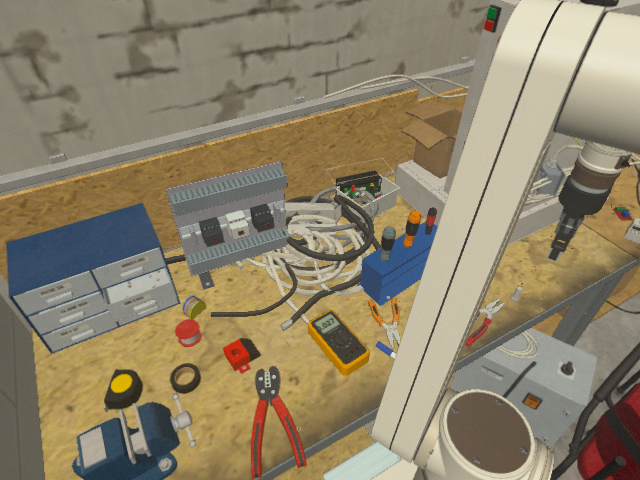

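```bash
python3 - <<'E'
from h import *
p=cam("top")
for t in ["white_contactor","magnet_hole","black_driver","grey_driver"]:
    for d in bot.regions_of(p,t)[:2]:
        m=d["mask"]; ys,xs=np.nonzero(m); print(t,round(d["p"],2),len(xs),xs.mean(),ys.mean(),cv2.minAreaRect(np.c_[xs,ys].astype(np.float32)))
E
```

```text
white_contactor 0.8 586 233.70136518771332 193.32252559726962 ((234.0, 193.5), (25.0, 24.0), 90.0)
magnet_hole 0.96 716 200.67877094972067 308.2891061452514 ((201.0, 309.0), (32.0, 30.0), 90.0)
black_driver 0.72 143 442.1188811188811 277.86713286713285 ((441.800048828125, 278.10003662109375), (9.838699340820312, 16.54690170288086), 63.43495178222656)
grey_driver 0.69 189 372.6031746031746 290.3492063492063 ((372.5, 290.0), (14.0, 15.0), 90.0)
```

View pics/top0.png

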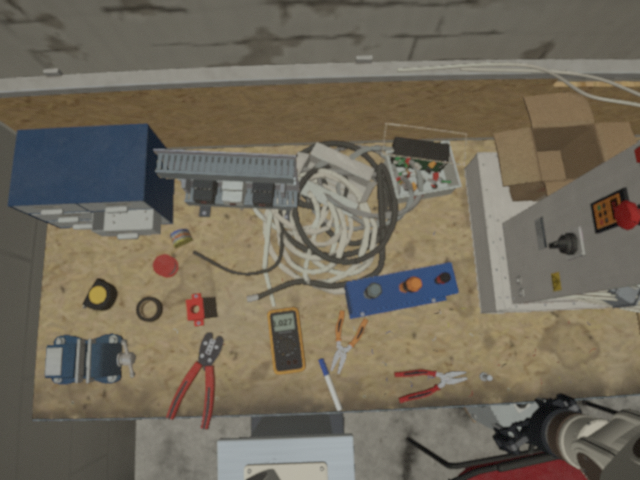

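>>> {"api": "carry_out", "payload": {
  "increments": [8.5, 4.6, -3, -2.4, 0.09, 8.5, 4.6, -3, -2.4, 0.09, 8.5, 4.6, -3, -2.4, 0.09, 8.5, 4.6, -3, -2.4, 0.09, 8.5, 4.6, -3, -2.4, 0.1]
}}

```text
clock: 1.98
eef_pos: [0.4012, -0.2403, 0.3288]
tool_rot: [1.0, -0.001, 0.0, 0.0]
ft_force: [-0.2, -1.7, -0.4]
grip_width: 0.0852
grasp_force: 0.0
```

```bash
cat >> h.py <<'E'
def st():
    o=bot.get_obs(); M=R.from_quat(o["tool_rot"]).as_matrix()
    print("t",round(o["clock"],2),"q",np.round(o["joint_pos"],3),"tcp",np.round(o["eef_pos"],4),"F",np.round(o["ft_force"],1),"w",round(o["grip_width"],4),"gf",np.round(o["grasp_force"],1)); print(np.round(M,3))
    return o,M
E
python3 - <<'E'
from h import *
st()
E
```

```text
t 1.98 q [-0.539  0.156  0.211  1.624 -0.     2.605] tcp [ 0.4012 -0.2403  0.3288] F [-0.2 -1.7 -0.4] w 0.0852 gf 0.0
[[ 1.    -0.003  0.001]
 [-0.003 -1.    -0.001]
 [ 0.001  0.001 -1.   ]]
```

>>> {"api": "carry_out", "payload": {
  "increments": [8.5, 0, 0, -4, -0.18, 8.5, 0, 0, -4, -0.18, 8.5, 0, 0, -4, -0.18, 8.5, 0, 0, -4, -0.18, 8.5, 0, 0, -4, -0.18]
}}

```text
clock: 2.6
eef_pos: [0.398, -0.2402, 0.5132]
tool_rot: [0.899, 0.438, 0.005, 0.008]
ft_force: [-30.4, 18.4, -3.5]
grip_width: 0.0848
grasp_force: 0.0
```

```bash
python3 - <<'E'
from h import *
st()
E
```

```text
t 2.6 q [-0.543  0.283  0.882  2.15   0.     1.692] tcp [ 0.398  -0.2402  0.5132] F [-30.4  18.4  -3.5] w 0.0848 gf 0.0
[[ 0.616  0.787  0.017]
 [ 0.788 -0.616 -0.01 ]
 [ 0.002  0.02  -1.   ]]
```

>>> {"api": "carry_out", "payload": {
  "increments": [8.5, 0, 0, -4, -0.18, 8.5, 0, 0, -4, -0.18, 8.5, 0, 0, -4, -0.18, 8.5, 0, 0, -4, -0.18, 8.5, 0, 0, -4, -0.18]
}}

```text
clock: 3.22
eef_pos: [0.3649, -0.2203, 0.5739]
tool_rot: [0.617, 0.783, 0.01, 0.078]
ft_force: [1.0, 0.1, 0.5]
grip_width: 0.0848
grasp_force: 0.0
```

```bash
python3 - <<'E'
from h import *
st()
E
```

```text
t 3.23 q [-0.543  0.151  0.887  2.149 -0.     0.792] tcp [ 0.3649 -0.2203  0.5739] F [1.  0.1 0.5] w 0.0848 gf 0.0
[[-0.226  0.965  0.135]
 [ 0.968  0.238 -0.081]
 [-0.111  0.112 -0.987]]
```

>>> {"api": "carry_out", "payload": {
  "increments": [8.5, 0, 0, 3, -0.18, 8.5, 0, 0, 3, -0.18, 8.5, 0, 0, 3, -0.18, 8.5, 0, 0, 3, -0.18, 8.5, 0, 0, 3, -0.18]
}}

```text
clock: 3.85
eef_pos: [0.3852, -0.2326, 0.4243]
tool_rot: [0.215, 0.973, -0.025, 0.074]
ft_force: [0.7, -0.9, 0.5]
grip_width: 0.0851
grasp_force: 0.0
```

```bash
python3 - <<'E'
from h import *
st()
E
```

```text
t 3.85 q [-0.543  0.017  0.291  1.688  0.    -0.108] tcp [ 0.3852 -0.2326  0.4243] F [ 0.7 -0.9  0.5] w 0.0851 gf 0.0
[[-0.896  0.422  0.134]
 [ 0.415  0.906 -0.081]
 [-0.156 -0.017 -0.988]]
```

```bash
cat > k.py <<'E'
from h import *
from scipy.optimize import least_squares
def Rq(q): # tool axes; zero pose: tool z forward
    B=np.array([[0,0,1],[0,1,0],[-1,0,0]]).T*1.0
    # columns: tool x,y,z in the arm frame at q=0: z=+x, y=+y, x=-z... 
    T0=np.array([[0,0,1],[0,1,0],[-1,0,0]],float)
    return R.from_euler('z',q[0]).as_matrix()@R.from_euler('y',q[1]-q[2]+q[3]).as_matrix()@R.from_euler('z',q[4]).as_matrix()@R.from_euler('x',q[5]).as_matrix()@T0
S=[([-1.11,.2414,.0037,1.3352,0,1.5709],[.222,-.4472,.2066]),([-.539,.156,.211,1.624,0,2.605],[.4012,-.2403,.3288]),([-.543,.283,.882,2.15,0,1.692],[.398,-.2402,.5132]),([-.543,.151,.887,2.149,0,.792],[.3649,-.2203,.5739]),([-.543,.017,.291,1.688,0,-.108],[.3852,-.2326,.4243])]
def pl(p,q):
    e=q[2]-q[1]; t=e-q[3]
    r=p[0]+p[1]*np.sin(q[1])+p[2]*np.cos(e)+p[3]*np.cos(t)-p[5]*np.sin(e)
    z=p[4]+p[1]*np.cos(q[1])+p[2]*np.sin(e)+p[3]*np.sin(t)+p[5]*np.cos(e)
    return r,z
def res(p):
    o=[]
    for q,x in S:
        r,z=pl(p,q); o+=[r-np.hypot(x[0],x[1]),z-x[2]]
    return np.array(o)
P=least_squares(lambda p:np.r_[res(p),1e-4*(p-[0.02,.3,.25,.2,.15,0])],[0.02,.3,.25,.2,.15,0]).x
E
python3 - <<'E'
from k import *
print(np.round(P,4),np.abs(res(P)).max())
for q,x in S[1:5:3]: print(np.round(Rq(q),3))
for n in ["top","side"]:
    p=cam(n); np.savez(f"/tmp/{n}.npz",**{k:p[k] for k in("pixels","range_z","mtx","D","eye","attitude")})
    z=p["range_z"]; uv=np.indices(z.shape)[::-1].reshape(2,-1).T.astype(np.float64)
    nn=cv2.undistortPoints(uv[:,None],p["mtx"],p["D"])[:,0]; zz=z.ravel()
    M=R.from_quat(p["attitude"]).as_matrix()
    X=(np.c_[nn*zz[:,None],zz]@M.T)+p["eye"]; ok=zz>0
    # panel ducts/plate
    for lab,(z0,z1) in {"upperduct":(.25,.277),"lowduct":(.055,.08),"ducttop":(.279,.284)}.items():
        s=ok&(X[:,2]>z0)&(X[:,2]<z1)&(X[:,0]>.62)&(X[:,0]<.78)&(X[:,1]>-.03)&(X[:,1]<.21)
        Q=X[s]; 
        if len(Q)<30: print(n,lab,len(Q)); continue
        # front-most per y bin
        b=np.digitize(Q[:,1],np.linspace(-.03,.21,17)); f=np.array([[Q[b==i][:,1].mean(),np.percentile(Q[b==i][:,0],15)] for i in np.unique(b) if (b==i).sum()>4])
        print(n,lab,len(Q),np.round(np.polyfit(f[:,0],f[:,1],1),4),np.round(f[:,1],3))
    s=ok&(X[:,2]>.15)&(X[:,2]<.23)&(abs(X[:,0]-.48)<.06)&(abs(X[:,1]+.28)<.12)
    Q=X[s]
    for yc in(-.195,-.28,-.355):
        q=Q[abs(Q[:,1]-yc)<.03]; print(n,yc,len(q),np.round(q.mean(0),4) if len(q) else '',np.round(q[q[:,2]>q[:,2].max()-.006].mean(0),4) if len(q) else '')
E
```

```text
[-0.0005  0.494   0.3917  0.4304  0.2416  0.0082] 7.427764507611512e-05
[[ 1.    -0.002  0.002]
 [-0.002 -1.    -0.001]
 [ 0.002  0.001 -1.   ]]
[[-0.896  0.423  0.134]
 [ 0.415  0.906 -0.081]
 [-0.155 -0.017 -0.988]]
top upperduct 903 [0.0894 0.6874] [0.685 0.687 0.688 0.689 0.691 0.692 0.693 0.695 0.696 0.698 0.699 0.7
 0.702 0.703 0.704 0.706]
top lowduct 258 [0.0723 0.6894] [0.688 0.689 0.69  0.691 0.693 0.694 0.695 0.694 0.696 0.697 0.698 0.7
 0.701 0.702 0.703 0.705]
top ducttop 1114 [0.0914 0.6904] [0.689 0.69  0.69  0.693 0.694 0.695 0.697 0.698 0.698 0.701 0.701 0.704
 0.705 0.707 0.708 0.709]
top -0.195 212 [ 0.4693 -0.2002  0.198 ] [ 0.4709 -0.2029  0.2051]
top -0.28 243 [ 0.478  -0.2793  0.203 ] [ 0.4793 -0.2837  0.2149]
top -0.355 127 [ 0.4912 -0.3511  0.1815] [ 0.4918 -0.3542  0.1901]
side upperduct 1220 [0.0872 0.6892] [0.687 0.689 0.69  0.691 0.693 0.694 0.695 0.696 0.697 0.699 0.701 0.701
 0.703 0.704 0.705 0.707]
side lowduct 854 [0.0865 0.6895] [0.688 0.689 0.69  0.692 0.693 0.694 0.695 0.697 0.697 0.7   0.7   0.702
 0.703 0.705 0.705 0.707]
side ducttop 866 [0.083  0.6923] [0.69  0.692 0.693 0.695 0.697 0.696 0.697 0.697 0.701 0.701 0.703 0.705
 0.707 0.706 0.707 0.71 ]
side -0.195 280 [ 0.4652 -0.1983  0.1851] [ 0.47   -0.2027  0.2057]
side -0.28 142 [ 0.4789 -0.2728  0.1893] [ 0.4812 -0.2783  0.2164]
side -0.355 0
```

```bash
cat >> k.py <<'E'
S5=0.12  # j4->j5 distance, guess
def fk(q):
    e=q[2]-q[1]; t=e-q[3]
    r=P[0]+P[1]*np.sin(q[1])+P[2]*np.cos(e)-P[5]*np.sin(e)+S5*np.cos(t)
    z=P[4]+P[1]*np.cos(q[1])+P[2]*np.sin(e)+P[5]*np.cos(e)+S5*np.sin(t)
    M=Rq(q); return np.array([r*np.cos(q[0]),r*np.sin(q[0]),z])+(P[3]-S5)*M[:,2],M
lo=np.array([-2.72,-1.05,-1.09,-1.99,-1.42,-3.14]);hi=np.array([2.72,1.87,1.28,2.15,1.44,3.14])
def ik(x,M,q0):
    def f(q):
        y,N=fk(q); return np.r_[y-x,0.3*R.from_matrix(N.T@M).as_rotvec()]
    s=least_squares(f,np.clip(q0,lo+.01,hi-.01),bounds=(lo,hi)); return s.x,np.abs(s.fun).max()
n=np.array([.9962,-.0872,0]);m=np.array([.0872,.9962,0]);Z=np.array([0,0,1.])
def frame(a,D,sg=1): # tool frame with z=a, y perp to driver dir D
    y=np.cross(D,a)*sg; y/=np.linalg.norm(y); return np.c_[np.cross(y,a),y,a]
E
python3 - <<'E'
from k import *
for deg in(-40,-30,-20,-10,0,15,30):
    v=np.array([1,np.tan(np.radians(deg)),-1]); a=(v[0]*n+v[1]*m+v[2]*Z)/np.linalg.norm(v)
    c=a@n
    for sg in(1,-1):
        q=np.array([-.5,.3,0,.8,0,0 if sg==1 else 2.5])
        M1=frame(a,-Z,sg)
        ang=np.arccos(-c*c/(1-c*c))*(-1 if deg>0 else 1)
        M2=M1@R.from_euler('z',ang).as_matrix()
        D=M2@M1.T@(-Z)
        out=[]
        for g,M in(([.4785,-.281,.160],M1),([.4785,-.281,.40],M1),([.457,.204,.165],M1),([.457,.204,.3],M1),([.506,.107,.186],M1@R.from_euler('z',ang/2).as_matrix()),([.506,.107,.186],M2)):
            q,e=ik(np.array(g)+.019*a,M,q); out.append((np.round(q,2),round(e,3)))
        print(deg,sg,round(np.degrees(ang)),np.round(D,2))
        for o in out: print("   ",*o)
E
```

```text
-40 1 126 [ 1.   -0.09  0.  ]
    [-0.36  0.04 -0.94 -0.28 -0.34 -2.87] 0.0
    [-0.36 -0.29 -0.47  0.52 -0.34 -2.87] 0.0
    [ 0.9   0.37 -0.31  1.03 -0.91 -1.39] 0.0
    [ 0.9   0.24 -0.11  1.37 -0.91 -1.39] 0.0
    [ 0.67  0.23 -0.46  0.74 -0.91 -0.66] 0.0
    [ 0.67  0.23 -0.46  0.74 -0.91  0.44] 0.0
-40 -1 126 [ 1.   -0.09  0.  ]
    [-0.36  0.04 -0.94 -0.28 -0.34  0.27] 0.0
    [-0.36 -0.29 -0.47  0.52 -0.34  0.27] 0.0
    [ 0.9   0.37 -0.31  1.03 -0.91  1.75] 0.0
    [ 0.9   0.24 -0.11  1.37 -0.91  1.75] 0.0
    [ 0.67  0.23 -0.46  0.74 -0.91  2.48] 0.0
    [ 0.56  0.09 -0.67  0.32 -0.82  3.14] 0.037
-30 1 139 [ 1.   -0.09  0.  ]
    [-0.48  0.   -0.91 -0.2  -0.1  -3.05] 0.0
    [-0.48 -0.29 -0.43  0.58 -0.1  -3.05] 0.0
    [ 0.87  0.24 -0.47  0.77 -0.85 -1.7 ] 0.0
    [ 0.87  0.1  -0.24  1.13 -0.85 -1.7 ] 0.0
    [ 0.62  0.1  -0.59  0.51 -0.79 -0.85] 0.0
    [ 0.62  0.1  -0.59  0.51 -0.79  0.36] 0.0
-30 -1 139 [ 1.   -0.09  0.  ]
    [-0.48  0.   -0.91 -0.2  -0.1   0.09] 0.0
    [-0.48 -0.29 -0.43  0.58 -0.1   0.09] 0.0
    [ 0.87  0.24 -0.47  0.77 -0.85  1.44] 0.0
    [ 0.87
[... 1266 characters left out ...]
0.67  0.89] 0.0
    [ 0.48 -0.06 -0.77  0.22 -0.5   2.02] 0.0
    [ 0.3  -0.12 -0.86  0.06 -0.29  3.14] 0.046<stdin>:8: RuntimeWarning: invalid value encountered in arccos
  r = _umath_linalg.det(a, signature=signature)
Traceback (most recent call last):
  File "k.py", line 30, in ik
    s=least_squares(f,np.clip(q0,lo+.01,hi-.01),bounds=(lo,hi)); return s.x,np.abs(s.fun).max()
  File "k.py", line 29, in f
    y,N=fk(q); return np.r_[y-x,0.3*R.from_matrix(N.T@M).as_rotvec()]
                                    ~~~~~~~~~~~~~^^^^^^^
  File "scipy/spatial/transform/_rotation.pyx", line 1159, in scipy.spatial.transform._rotation.Rotation.from_matrix
numpy.linalg.LinAlgError: SVD did not converge
```

>>> {"api": "carry_out", "payload": {
  "increments": [5.5, 1.6, 4.2, -2.4, 0, 5.5, 1.6, 4.2, -2.4, 0, 5.5, 1.6, 4.2, -2.4, 0, 5.5, 1.6, 4.2, -2.4, 0, 5.5, 1.6, 4.2, -2.4, 0]
}}

```text
clock: 4.58
eef_pos: [0.3871, 0.0019, 0.5303]
tool_rot: [0.22, 0.972, -0.024, 0.076]
ft_force: [0.2, -0.3, -0.1]
grip_width: 0.0548
grasp_force: 0.0
```

>>> {"api": "carry_out", "payload": {
  "increments": [5.5, 0, 0, -6, -0.08, 5.5, 0, 0, -6, -0.08, 5.5, 0, 0, -6, -0.08, 5.5, 0, 0, -6, -0.08, 5.5, 0, 0, -6, -0.08]
}}

```text
clock: 5.2
eef_pos: [0.3403, 0.0062, 0.6372]
tool_rot: [0.016, 0.986, -0.028, 0.162]
ft_force: [0.5, -0.5, -0.3]
grip_width: 0.0549
grasp_force: 0.0
```

```bash
python3 - <<'E'
from h import *
st()
E
```

```text
t 5.2 q [ 0.111 -0.066  0.829  2.15  -0.096  0.128] tcp [0.3403 0.0062 0.6372] F [ 0.5 -0.5 -0.3] w 0.0549 gf 0.0
[[-0.947  0.041  0.318]
 [ 0.023  0.998 -0.061]
 [-0.32  -0.051 -0.946]]
```

>>> {"api": "carry_out", "payload": {
  "increments": [5.5, 0, 0, -6, 0, 5.5, 0, 0, -6, 0, 5.5, 0, 0, -6, 0, 5.5, 0, 0, -6, 0, 5.5, 0, 0, -6, 0]
}}

```text
clock: 5.82
eef_pos: [0.2682, -0.0041, 0.7043]
tool_rot: [0.01, 0.965, -0.015, 0.263]
ft_force: [-0.3, -0.1, -0.1]
grip_width: 0.055
grasp_force: 0.0
```

```bash
python3 - <<'E'
from h import *
st()
E
```

```text
t 5.83 q [ 0.068 -0.238  0.869  2.149 -0.068  0.07 ] tcp [ 0.2682 -0.0041  0.7043] F [-0.3 -0.1 -0.1] w 0.055 gf 0.0
[[-0.862  0.027  0.507]
 [ 0.012  0.999 -0.034]
 [-0.507 -0.023 -0.861]]
```

>>> {"api": "carry_out", "payload": {
  "increments": [5.5, 0, 0, -6, 0, 5.5, 0, 0, -6, 0, 5.5, 0, 0, -6, 0, 5.5, 0, 0, -6, 0, 5.5, 0, 0, -6, 0]
}}

```text
clock: 6.45
eef_pos: [0.198, 0.0123, 0.8724]
tool_rot: [0.01, 0.876, 0.025, 0.482]
ft_force: [-0.5, 1.5, -0.2]
grip_width: 0.0549
grasp_force: 0.0
```

```bash
python3 - <<'E'
from k import *
o,M=st(); a=M[:,2]; print(a@n,-a[2], "tilt err deg",np.degrees(np.arctan2(a@n,-a[2]))-45)
E
```

```text
t 6.45 q [-0.014 -0.311  1.273  2.149  0.046  0.033] tcp [0.198  0.0123 0.8724] F [-0.5  1.5 -0.2] w 0.0549 gf 0.0
[[-0.536 -0.007  0.844]
 [ 0.041  0.999  0.034]
 [-0.843  0.053 -0.535]]
0.8381760257793949 0.5347031599112245 tilt err deg 12.464706399743392
```

>>> {"api": "carry_out", "payload": {
  "increments": [5.5, 2.7, -1.4, 5.3, 0, 5.5, 2.7, -1.4, 5.3, 0, 5.5, 2.7, -1.4, 5.3, 0, 5.5, 2.7, -1.4, 5.3, 0, 5.5, 2.7, -1.4, 5.3, 0]
}}

```text
clock: 7.08
eef_pos: [0.2387, -0.0222, 0.7148]
tool_rot: [0.027, 0.901, 0.029, 0.431]
ft_force: [-0.1, 0.8, -0.9]
grip_width: 0.0547
grasp_force: 0.0
```

>>> {"api": "carry_out", "payload": {
  "increments": [5.5, 2.7, -1.4, 5.3, 0, 5.5, 2.7, -1.4, 5.3, 0, 5.5, 2.7, -1.4, 5.3, 0, 5.5, 2.7, -1.4, 5.3, 0, 5.5, 2.7, -1.4, 5.3, 0]
}}

```text
clock: 7.7
eef_pos: [0.2709, -0.0591, 0.4326]
tool_rot: [0.025, 0.89, 0.03, 0.453]
ft_force: [-0.6, 1.3, 0.7]
grip_width: 0.0549
grasp_force: 0.0
```

```bash
python3 - <<'E'
from k import *
o,M=st(); a=M[:,2]; print(a@n,-a[2], "tilt err deg",np.degrees(np.arctan2(a@n,-a[2]))-45)
E
```

```text
t 7.7 q [ 1.66  -0.947 -0.44   2.149 -0.941  1.753] tcp [ 0.2709 -0.0591  0.4326] F [-0.6  1.3  0.7] w 0.0549 gf 0.0
[[-0.588  0.018  0.809]
 [ 0.072  0.997  0.03 ]
 [-0.806  0.076 -0.587]]
0.8031788789967155 0.5871425352644818 tilt err deg 8.832323403941857
```

>>> {"api": "carry_out", "payload": {
  "increments": [5.5, 0.4, 5, 0.2, 0, 5.5, 0.4, 5, 0.2, 0, 5.5, 0.4, 5, 0.2, 0, 5.5, 0.4, 5, 0.2, 0, 5.5, 0.4, 5, 0.2, 0]
}}

```text
clock: 8.32
eef_pos: [0.2623, 0.1705, 0.4259]
tool_rot: [0.026, 0.894, 0.03, 0.447]
ft_force: [-0.7, -0.2, 0.2]
grip_width: 0.0549
grasp_force: 0.0
```

```bash
python3 - <<'E'
from k import *
o,M=st(); a=M[:,2]; print(a@n,-a[2], "tilt err deg",np.degrees(np.arctan2(a@n,-a[2]))-45)
E
```

```text
t 8.32 q [ 1.569 -0.493 -0.391  1.619 -0.928  1.6  ] tcp [0.2623 0.1705 0.4259] F [-0.7 -0.2  0.2] w 0.0549 gf 0.0
[[-0.599  0.019  0.801]
 [ 0.072  0.997  0.03 ]
 [-0.798  0.076 -0.598]]
0.7949747306513405 0.5983215404162592 tilt err deg 8.033797175644203
```

>>> {"api": "carry_out", "payload": {
  "increments": [5.5, -2.9, 0.1, 4, 0, 5.5, -2.9, 0.1, 4, 0, 5.5, -2.9, 0.1, 4, 0, 5.5, -2.9, 0.1, 4, 0, 5.5, -2.9, 0.1, 4, 0]
}}

```text
clock: 8.95
eef_pos: [0.4721, 0.1702, 0.4116]
tool_rot: [0.029, 0.898, 0.028, 0.438]
ft_force: [0.7, 1.4, -0.1]
grip_width: 0.0553
grasp_force: 0.0
```

```bash
python3 - <<'E'
from k import *
o,M=st(); a=M[:,2]; print(a@n,-a[2], "tilt err deg",np.degrees(np.arctan2(a@n,-a[2]))-45)
E
```

```text
t 8.95 q [ 0.647 -0.409 -0.456  0.715 -0.472  0.506] tcp [0.4721 0.1702 0.4116] F [ 0.7  1.4 -0.1] w 0.0553 gf 0.0
[[-0.615  0.027  0.788]
 [ 0.076  0.997  0.026]
 [-0.785  0.076 -0.615]]
0.7828485260069652 0.6150419571514669 tilt err deg 6.84518604691565
```

>>> {"api": "carry_out", "payload": {
  "increments": [5.5, 2.9, -3.7, 2.1, 0, 5.5, 2.9, -3.7, 2.1, 0, 5.5, 2.9, -3.7, 2.1, 0, 5.5, 2.9, -3.7, 2.1, 0, 5.5, 2.9, -3.7, 2.1, 0]
}}

```text
clock: 9.57
eef_pos: [0.4586, -0.0002, 0.2185]
tool_rot: [0.028, 0.898, 0.028, 0.438]
ft_force: [0.5, 0.4, -1.4]
grip_width: 0.0553
grasp_force: 0.0
```

```bash
cat >> k.py <<'E'
def go(*d): # world delta -> tool cm
    o,M=st(); a=M[:,2]; print("tilt err",np.degrees(np.arctan2(a@n,-a[2]))-45,"az",np.degrees(np.arctan2(a[1],a[0])))
    for x in d: print(np.round(M.T@np.array(x)*100,2))
    return o,M
E
python3 - <<'E'
from k import *
go([-.01,0,-.03],[0,0,-.08])
E
```

```text
t 9.57 q [-0.043 -0.449 -1.015  0.097  0.06   0.047] tcp [ 4.586e-01 -2.000e-04  2.185e-01] F [ 0.5  0.4 -1.4] w 0.0553 gf 0.0
[[-0.614  0.025  0.789]
 [ 0.074  0.997  0.026]
 [-0.786  0.074 -0.614]]
tilt err 6.890583318013569 az 1.8753072579887147
[ 2.97 -0.25  1.05]
[ 6.28 -0.59  4.92]
```

Now press gently into the inner limit (q3 ≈ -1.09) to reduce the lean.

>>> {"api": "carry_out", "payload": {
  "increments": [5.5, 1.5, -0.1, 0.5, 0, 5.5, 1.5, -0.1, 0.5, 0, 5.5, 1, 0, 0.5, 0, 5.5, 1, 0, 0.5, 0, 5.5, 1, 0, 0.5, 0]
}}

```text
clock: 10.2
eef_pos: [0.4525, 0.0037, 0.1761]
tool_rot: [0.027, 0.904, 0.028, 0.425]
ft_force: [0.7, 0.2, -1.4]
grip_width: 0.0549
grasp_force: 0.0
```

```bash
python3 - <<'E'
from k import *
go([-.01,0,-.03],[0,0,-.08])
E
```

```text
t 10.2 q [-0.026 -0.368 -1.087 -0.027  0.047  0.057] tcp [0.4525 0.0037 0.1761] F [ 0.7  0.2 -1.4] w 0.0549 gf 0.0
[[-0.637  0.026  0.77 ]
 [ 0.073  0.997  0.027]
 [-0.767  0.073 -0.637]]
tilt err 5.218105573452881 az 2.024148109145152
[ 2.94 -0.25  1.14]
[ 6.14 -0.59  5.1 ]
```

>>> {"api": "carry_out", "payload": {
  "increments": [5.5, 1.3, 0, 0, 0, 5.5, 1.3, 0, 0, 0, 5.5, 1.3, 0, 0, 0, 5.5, 1, 0, 0, 0, 5.5, 0.5, 0, 0, 0]
}}

```text
clock: 10.82
eef_pos: [0.4349, 0.0066, 0.1673]
tool_rot: [0.027, 0.912, 0.027, 0.407]
ft_force: [0.9, 0.0, -0.1]
grip_width: 0.0549
grasp_force: 0.0
```

```bash
python3 - <<'E'
from k import *
go([-.01,0,-.03],[0,0,.08])
E
```

```text
t 10.82 q [-0.012 -0.401 -1.087  0.044  0.037  0.064] tcp [0.4349 0.0066 0.1673] F [ 0.9  0.  -0.1] w 0.0549 gf 0.0
[[-0.667  0.028  0.745]
 [ 0.072  0.997  0.027]
 [-0.742  0.072 -0.667]]
tilt err 2.9764295053898167 az 2.1101504275347986
[ 2.89 -0.24  1.25]
[-5.94  0.58 -5.33]
```

>>> {"api": "carry_out", "payload": {
  "increments": [5.5, 1.5, 0, 0.3, 0, 5.5, 1.5, 0, 0.3, 0, 5.5, 1.5, 0, 0.3, 0, 5.5, 1.5, 0, 0.3, 0, 5.5, 1, 0, 0.2, 0]
}}

```text
clock: 11.45
eef_pos: [0.4205, 0.0117, 0.1497]
tool_rot: [0.027, 0.923, 0.026, 0.383]
ft_force: [-0.2, -0.2, 0.8]
grip_width: 0.055
grasp_force: 0.0
```

```bash
python3 - <<'E'
from k import *
go([-.01,0,-.03],[0,0,.08])
E
```

```text
t 11.45 q [ 0.014 -0.394 -1.087  0.09   0.018  0.081] tcp [0.4205 0.0117 0.1497] F [-0.2 -0.2  0.8] w 0.055 gf 0.0
[[-0.706  0.03   0.708]
 [ 0.071  0.997  0.028]
 [-0.705  0.069 -0.706]]
tilt err -0.12922227168824207 az 2.2266090878843032
[ 2.82 -0.24  1.41]
[-5.64  0.56 -5.65]
```

>>> {"api": "carry_out", "payload": {
  "increments": [5.5, 0, 0, -3, -0.1, 5.5, -0.7, -5, -0.7, 0, 5.5, -0.7, -5, -0.7, 0, 5.5, -0.7, -5, -0.7, 0, 5.5, -0.7, -5, -0.7, 0]
}}

```text
clock: 12.08
eef_pos: [0.4073, -0.1823, 0.2095]
tool_rot: [-0.019, 0.924, 0.006, 0.383]
ft_force: [1.1, 0.2, -0.1]
grip_width: 0.0552
grasp_force: 0.0
```

>>> {"api": "carry_out", "payload": {
  "increments": [5.5, -0.6, -4.8, -0.6, 0, 5.5, -0.6, -4.7, -0.7, 0, 5.5, 0, 0, 0, 0, 5.5, 0, 0, 1, 0, 5.5, 0, 0, 1, 0]
}}

```text
clock: 12.7
eef_pos: [0.4249, -0.2727, 0.211]
tool_rot: [-0.019, 0.924, 0.008, 0.382]
ft_force: [0.3, 0.7, -0.5]
grip_width: 0.0549
grasp_force: 0.0
```

```bash
python3 - <<'E'
from k import *
o,M=st(); a=M[:,2]
print("tilt err",np.degrees(np.arctan2(a@n,-a[2]))-45)
t=np.array([.479,-.281,.160])+.022*a; print("todo cm",np.round(M.T@(t-o["eef_pos"])*100,2))
p=cam("top"); 
for d in bot.place_of(p,"driver_grip")[:2]: print(round(d["p"],2),np.round(w(p,d["xyz"]),4))
c=p["pixels"][220:340,330:490]; cv2.imwrite("pics/top1.png",cv2.resize(c,None,fx=5,fy=5))
E
```

```text
t 12.7 q [-0.969 -0.085 -0.641  0.527  0.641 -0.846] tcp [ 0.4249 -0.2727  0.211 ] F [ 0.3  0.7 -0.5] w 0.0549 gf 0.0
[[-0.707 -0.042  0.706]
 [-0.03   0.999  0.029]
 [-0.706 -0.    -0.708]]
tilt err -0.3105747769240992
todo cm [-0.2  -1.05  9.61]
0.52 [ 0.4772 -0.2816  0.1588]
```

View pics/top1.png

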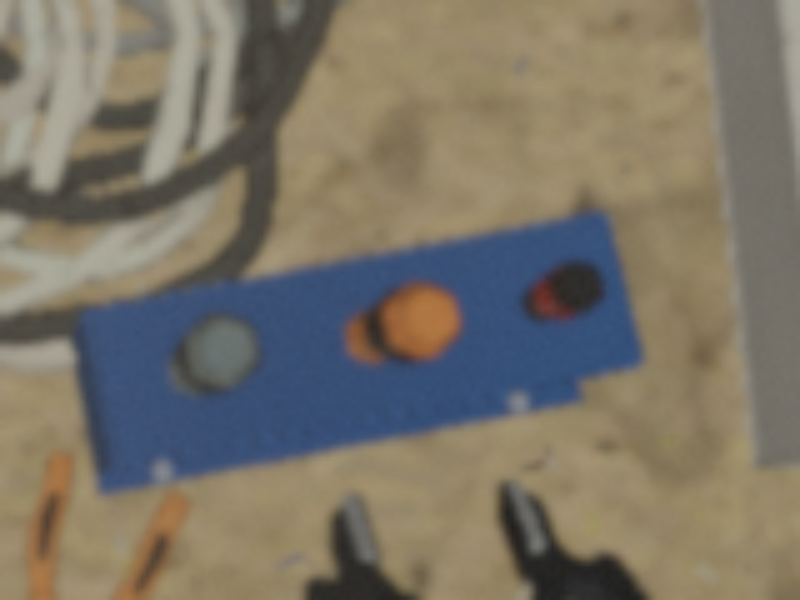

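```bash
python3 - <<'E'
from k import *
o=bot.get_obs(); M=R.from_quat(o["tool_rot"]).as_matrix(); T=np.array(o["eef_pos"])
d=np.load("/tmp/top.npz"); A=R.from_quat(d["attitude"]).as_matrix()
def pj(x):
    u=cv2.projectPoints((A.T@(np.array(x)-d["eye"])).reshape(1,1,3),np.zeros(3),np.zeros(3),d["mtx"],d["D"])[0].ravel(); return np.round((u-[330,220])*5)
for s in(-1,0,1): print(pj(T+s*.03*M[:,1]))
for z in(.216,.16): print(z,pj([.479,-.281,z]))
print("landing",pj(T+M@np.array([-.002,-.0105,.0961])), pj(T+M@np.array([-.002,-.0105,.05])))
E
```

```text
[482. 444.]
[407. 450.]
[333. 457.]
0.216 [421. 313.]
0.16 [392. 328.]
landing [378. 296.] [403. 364.]
```

>>> {"api": "carry_out", "payload": {
  "increments": [5.5, -0.2, -0.8, 0, 0, 5.5, 0, 0, 3, 0, 5.5, 0, 0, 3, 0, 5.5, 0, 0, 2.5, 0, 5.5, 0, 0, 1.1, 0]
}}

```text
clock: 13.42
eef_pos: [0.4949, -0.2794, 0.145]
tool_rot: [-0.019, 0.924, 0.008, 0.382]
ft_force: [-0.5, 1.0, 0.6]
grip_width: 0.0552
grasp_force: 0.0
```

```bash
python3 - <<'E'
from k import *
o,M=st(); p=cam("side"); cv2.imwrite("pics/side1.png",cv2.resize(p["pixels"][160:320,320:520],None,fx=4,fy=4))
p=cam("top"); cv2.imwrite("pics/top2.png",cv2.resize(p["pixels"][220:340,330:490],None,fx=5,fy=5))
E
```

```text
t 13.43 q [-0.83   0.106 -0.673  0.221  0.571 -0.7  ] tcp [ 0.4949 -0.2794  0.145 ] F [-0.5  1.   0.6] w 0.0552 gf 0.0
[[-0.707 -0.042  0.706]
 [-0.03   0.999  0.029]
 [-0.706 -0.001 -0.708]]
```

View pics/top2.png

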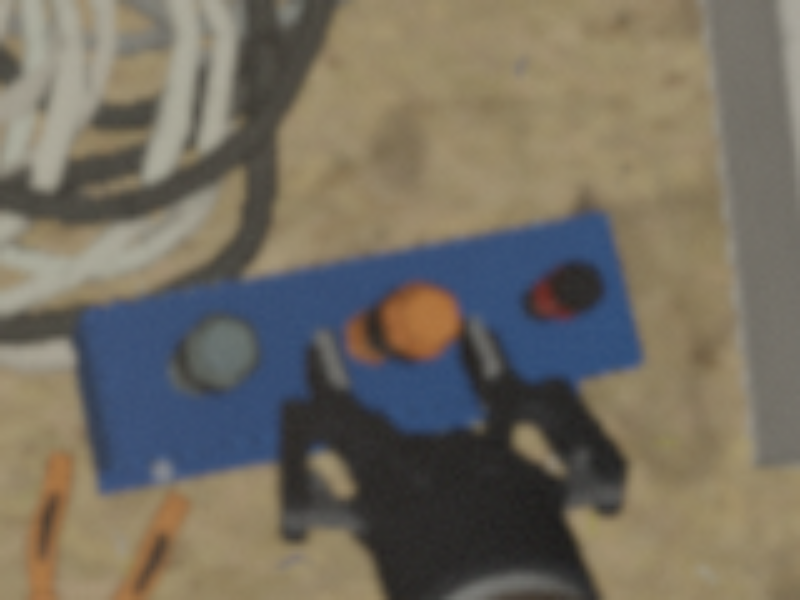

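>>> {"api": "carry_out", "payload": {
  "increments": [0, 0, 0, 0, 0, 0, 0, 0, 0, 0, 0, 0, 0, 0, 0, 0, 0, 0, 0, 0, 0, 0, 0, 0, 0]
}}

```text
clock: 14.15
eef_pos: [0.4948, -0.2805, 0.1468]
tool_rot: [-0.019, 0.923, 0.006, 0.383]
ft_force: [-1.5, 0.1, 4.3]
grip_width: 0.0255
grasp_force: 58.0
```

>>> {"api": "carry_out", "payload": {
  "increments": [0, 0, 0, 0, 0, 0, -0.7, 0, -0.7, 0, 0, -1.4, 0, -1.4, 0, 0, -1.4, 0, -1.4, 0, 0, -1.4, 0, -1.4, 0]
}}

```text
clock: 14.78
eef_pos: [0.4935, -0.2789, 0.2145]
tool_rot: [-0.018, 0.924, 0.008, 0.381]
ft_force: [0.2, -0.5, -1.0]
grip_width: 0.0253
grasp_force: 58.4
```

```bash
python3 - <<'E'
from k import *
o,M=st(); print(M.T@[0,0,.1])
p=cam("side"); cv2.imwrite("pics/side2.png",cv2.resize(p["pixels"][120:320,320:520],None,fx=3,fy=3))
E
```

```text
t 14.78 q [-0.831  0.    -0.562  0.44   0.57  -0.7  ] tcp [ 0.4935 -0.2789  0.2145] F [ 0.2 -0.5 -1. ] w 0.0253 gf 58.4
[[-0.709 -0.04   0.704]
 [-0.028  0.999  0.029]
 [-0.705  0.001 -0.709]]
[-7.04825913e-02  7.05867459e-05 -7.09379964e-02]
```

View pics/side2.png

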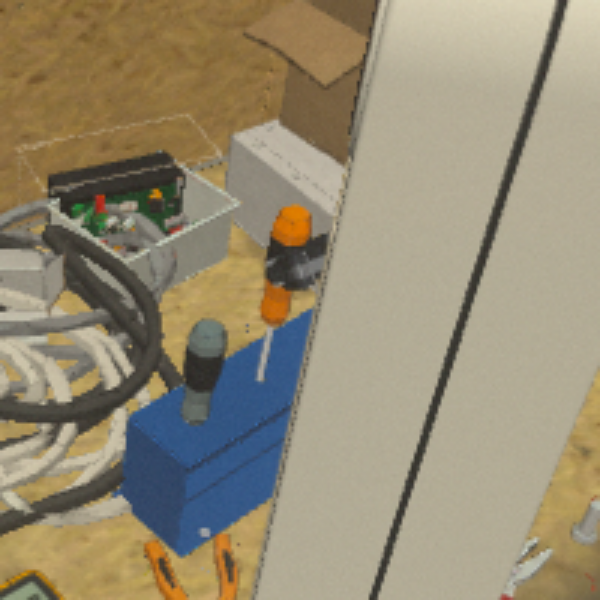

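>>> {"api": "carry_out", "payload": {
  "increments": [0, -2.4, 0, -2.4, 0, 0, -2.4, 0, -2.4, 0, 0, -2.4, 0, -2.4, 0, 0, -2.4, 0, -2.4, 0, 0, -2.2, 0, -2.2, 0]
}}

```text
clock: 15.45
eef_pos: [0.4939, -0.2789, 0.3817]
tool_rot: [-0.019, 0.924, 0.008, 0.381]
ft_force: [1.2, -0.2, -1.3]
grip_width: 0.0251
grasp_force: 58.4
```

>>> {"api": "carry_out", "payload": {
  "increments": [0, 0, 3, 0, 0, 0, 0, 5.2, 0, 0, 0, 0, 5.2, 0, 0, 0, 0, 5.2, 0, 0, 0, 0, 5.2, 0, 0]
}}

```text
clock: 16.08
eef_pos: [0.4835, -0.0404, 0.3801]
tool_rot: [-0.018, 0.924, 0.007, 0.381]
ft_force: [0.6, 0.6, -1.2]
grip_width: 0.0255
grasp_force: 58.5
```

>>> {"api": "carry_out", "payload": {
  "increments": [0, 0, 5.2, 0, 0, 0, 0, 5.2, 0, 0, 0, 0, 5.2, 0, 0, 0, 0, 5.1, 0, 0, 0, 0, 3.5, 0, 0]
}}

```text
clock: 16.7
eef_pos: [0.4737, 0.2025, 0.3797]
tool_rot: [-0.021, 0.924, 0.007, 0.381]
ft_force: [-0.5, -0.4, -1.9]
grip_width: 0.0258
grasp_force: 58.5
```

```bash
cat >> k.py <<'E'
def cloud(p):
    z=p["range_z"]; uv=np.indices(z.shape)[::-1].reshape(2,-1).T.astype(np.float64)
    nn=cv2.undistortPoints(uv[:,None],p["mtx"],p["D"])[:,0]; zz=z.ravel()
    X=(np.c_[nn*zz[:,None],zz]@R.from_quat(p["attitude"]).as_matrix().T)+p["eye"]
    X[zz<=0]=np.nan; return X.reshape(*z.shape,3)
E
python3 - <<'E'
from k import *
o,M=st(); T=o["eef_pos"]
for nme in("side","top"):
    p=cam(nme); X=cloud(p)
    for t in("driver_tip","driver_grip","magnet_hole"):
        for d in bot.place_of(p,t)[:2]: 
            g=w(p,d["xyz"]); print(nme,t,round(d["p"],2),np.round(g,4),"in tool",np.round(M.T@(g-T),4))
    if nme=="side": cv2.imwrite("pics/side3.png",cv2.resize(p["pixels"][180:420,120:360],None,fx=2.5,fy=2.5))
    # shaft points: thin, between tip and handle
    c=np.array([T[0]-.015,T[1]]); s=(np.hypot(X[...,0]-c[0],X[...,1]-c[1])<.03)&(X[...,2]>T[2]-.13)&(X[...,2]<T[2]-.045)
    Q=X[s]; print(nme,len(Q),np.round(Q.mean(0),4) if len(Q) else'')
    if len(Q)>20: print(np.round(np.polyfit(Q[:,2],Q[:,:2],1),4))
E
```

```text
t 16.7 q [ 0.671 -0.296 -0.372  0.818 -0.429  0.473] tcp [0.4737 0.2025 0.3797] F [-0.5 -0.4 -1.9] w 0.0258 gf 58.5
[[-0.708 -0.044  0.704]
 [-0.033  0.999  0.029]
 [-0.705 -0.003 -0.709]]
side driver_tip 0.72 [0.4651 0.201  0.2384] in tool [ 0.1057 -0.0007  0.0941]
side driver_grip 0.78 [0.4599 0.2018 0.3961] in tool [-0.0018 -0.0001 -0.0213]
side magnet_hole 0.87 [0.4537 0.2032 0.031 ] in tool [0.26   0.0026 0.2333]
side 104 [0.4614 0.2011 0.2942]
[[-0.029   0.0031]
 [ 0.47    0.2002]]
top driver_tip 0.67 [0.4659 0.2067 0.2375] in tool [0.1056 0.005  0.0955]
top driver_grip 0.76 [0.4609 0.1993 0.3949] in tool [-0.0015 -0.0027 -0.0199]
top magnet_hole 0.71 [0.4601 0.2076 0.0293] in tool [0.2565 0.0067 0.239 ]
top 43 [0.4617 0.1987 0.2878]
[[-0.0184  0.0021]
 [ 0.467   0.1981]]
```

View pics/side3.png

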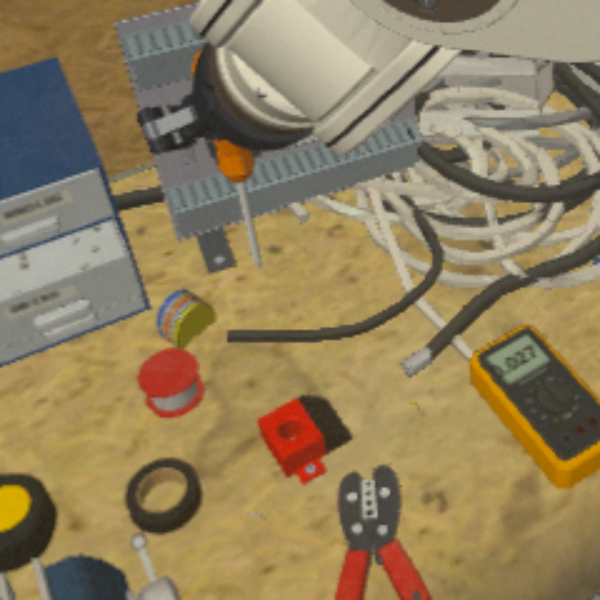

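>>> {"api": "carry_out", "payload": {
  "increments": [0, 2.8, 0.1, 2.5, 0, 0, 2.9, 0.1, 2.6, 0, 0, 2.9, 0, 2.6, 0, 0, 2.7, 0, 2.5, 0, 0, 1.6, 0, 1.6, 0]
}}

```text
clock: 17.73
eef_pos: [0.4664, 0.1994, 0.2044]
tool_rot: [-0.018, 0.924, 0.006, 0.381]
ft_force: [0.3, 0.7, -0.5]
grip_width: 0.0254
grasp_force: 58.6
```

```bash
python3 - <<'E'
from k import *
o,M=st(); T=o["eef_pos"]
for nme in("side","top"):
    p=cam(nme); X=cloud(p); r={}
    for t in("driver_tip","magnet_hole"):
        for d in bot.place_of(p,t)[:1]: 
            g=w(p,d["xyz"]); r[t]=g; print(nme,t,round(d["p"],2),np.round(g,4))
    if nme=="side": im=cv2.resize(p["pixels"][310:400,190:290],None,fx=6,fy=6)
cv2.imwrite("pics/side4.png",im)
E
```

```text
t 17.73 q [ 0.682 -0.184 -0.77   0.313 -0.439  0.487] tcp [0.4664 0.1994 0.2044] F [ 0.3  0.7 -0.5] w 0.0254 gf 58.6
[[-0.708 -0.038  0.705]
 [-0.029  0.999  0.025]
 [-0.705 -0.003 -0.709]]
side driver_tip 0.48 [0.4577 0.1977 0.0604]
side magnet_hole 0.74 [0.4575 0.2028 0.0288]
top driver_tip 0.53 [0.4568 0.2041 0.0647]
top magnet_hole 0.77 [0.459  0.208  0.0287]
```

View pics/side4.png

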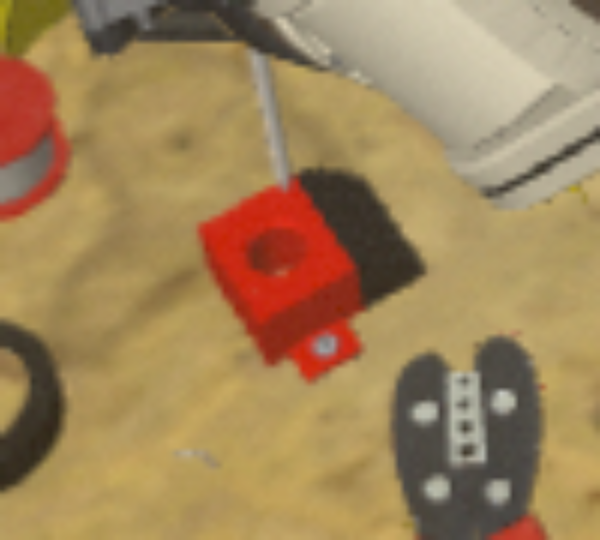

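```bash
python3 - <<'E'
from k import *
d=np.load("/tmp/side.npz"); A=R.from_quat(d["attitude"]).as_matrix()
def ray(u,v,z):
    x=cv2.undistortPoints(np.array([[[u,v]]],float),d["mtx"],d["D"])[0,0]; r=A@np.r_[x,1]; return d["eye"]+r*(z-d["eye"][2])/r[2]
print(ray(190+288/6,310+185/6,.0625),ray(190+277/6,310+252/6,.030))
M=R.from_quat(bot.get_obs()["tool_rot"]).as_matrix()
print(M.T@[.001,.0045,-.0],M.T@[0,0,-.055])
E
```

```text
[0.45737614 0.1957635  0.0625    ] [0.45449143 0.20545052 0.03      ]
[-0.00082783  0.00445736  0.00083467] [ 3.89762395e-02 -2.78577994e-05  3.88053086e-02]
```

>>> {"api": "carry_out", "payload": {
  "increments": [0, 0, 0.6, 0, 0, 0, 0.6, 0, 0.6, 0, 0, 0.7, 0, 0.7, 0, 0, 0.7, 0, 0.7, 0, 0, 0.5, 0, 0.5, 0]
}}

```text
clock: 18.65
eef_pos: [0.4664, 0.2071, 0.1697]
tool_rot: [-0.019, 0.924, 0.007, 0.382]
ft_force: [-0.5, -0.1, -1.4]
grip_width: 0.0256
grasp_force: 58.6
```

```bash
python3 - <<'E'
from k import *
o,M=st()
for nm in("side","top"):
    p=cam(nm)
    if nm=="side": im=cv2.resize(p["pixels"][310:400,190:290],None,fx=6,fy=6)
    else: im2=cv2.resize(p["pixels"][265:355,150:250],None,fx=6,fy=6)
cv2.imwrite("pics/d5.png",cv2.resize(np.hstack([im,im2]),(800,360)))
E
```

```text
t 18.65 q [ 0.7   -0.115 -0.826  0.194 -0.449  0.501] tcp [0.4664 0.2071 0.1697] F [-0.5 -0.1 -1.4] w 0.0256 gf 58.6
[[-0.708 -0.04   0.705]
 [-0.03   0.999  0.027]
 [-0.706 -0.003 -0.709]]
```

View pics/d5.png

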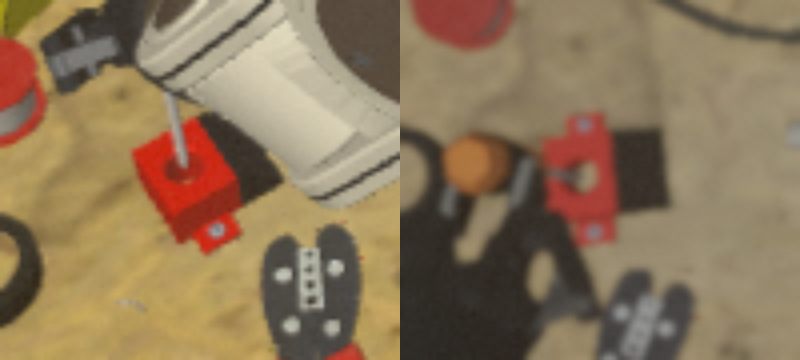

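>>> {"api": "carry_out", "payload": {
  "increments": [0, 0, -0.25, 0, 0, 0, 0.4, 0, 0.4, 0, 0, 0.4, 0, 0.4, 0, 0, 0.5, 0, 0.5, 0, 0, 0, 0, 0, 0]
}}

```text
clock: 19.38
eef_pos: [0.4664, 0.2046, 0.1517]
tool_rot: [-0.019, 0.924, 0.006, 0.382]
ft_force: [0.5, 0.7, -0.4]
grip_width: 0.0257
grasp_force: 58.6
```

```bash
python3 - <<'E'
from k import *
o,M=go([0,0,.17],[-.02,-.09,.05])
p=cam("side"); q=cam("top")
cv2.imwrite("pics/d6.png",cv2.resize(np.hstack([cv2.resize(p["pixels"][310:400,190:290],None,fx=6,fy=6),cv2.resize(q["pixels"][265:355,150:250],None,fx=6,fy=6)]),(800,360)))
E
```

```text
t 19.38 q [ 0.693 -0.083 -0.861  0.124 -0.445  0.495] tcp [0.4664 0.2046 0.1517] F [ 0.5  0.7 -0.4] w 0.0257 gf 58.6
[[-0.708 -0.04   0.705]
 [-0.031  0.999  0.027]
 [-0.706 -0.003 -0.709]]
tilt err -0.35115575992949744 az 2.1635306132908365
[-11.99  -0.05 -12.05]
[-1.84 -8.93 -5.19]
```

View pics/d6.png

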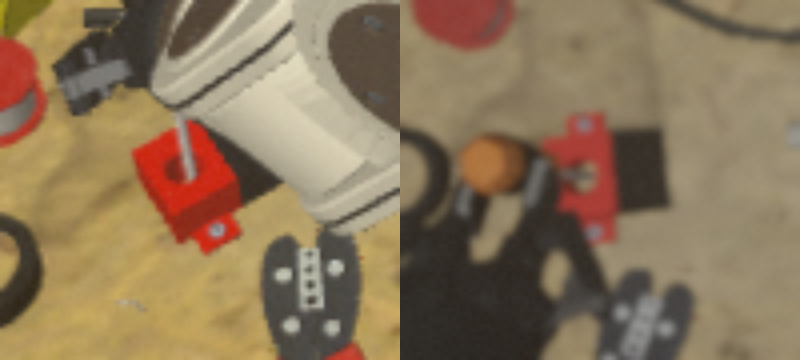

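>>> {"api": "carry_out", "payload": {
  "increments": [0, 0.2, 0, 0.2, 0, 0, 0, 0, 0, 0, 0, -0.8, 0, -0.8, 0, 0, -2, 0, -2, 0, 0, -2.5, 0, -2.5, 0]
}}

```text
clock: 20.1
eef_pos: [0.4663, 0.2046, 0.2247]
tool_rot: [-0.019, 0.924, 0.006, 0.381]
ft_force: [1.0, 0.7, 0.3]
grip_width: 0.0255
grasp_force: 58.6
```

>>> {"api": "carry_out", "payload": {
  "increments": [0, -2.7, 0, -2.7, 0, 0, -2.7, 0, -2.7, 0, 0, -2.7, 0, -2.7, 0, 0, -1.9, -2, -1.9, 0, 0, 0, -3, 0, -0.1]
}}

```text
clock: 20.72
eef_pos: [0.4702, 0.1562, 0.3705]
tool_rot: [-0.067, 0.921, -0.011, 0.385]
ft_force: [-0.4, 0.1, -2.2]
grip_width: 0.0257
grasp_force: 58.6
```

>>> {"api": "carry_out", "payload": {
  "increments": [0, 0, 0, 0, -0.18, 0, 0, 0, 0, -0.18, 0, 0, 0, 0, -0.18, 0, 0, 0, 0, -0.18, 0, 0, 0, 0, -0.18]
}}

```text
clock: 21.35
eef_pos: [0.469, 0.1552, 0.3663]
tool_rot: [-0.462, 0.8, -0.178, 0.338]
ft_force: [-0.4, 0.1, -0.8]
grip_width: 0.0257
grasp_force: 58.7
```

>>> {"api": "carry_out", "payload": {
  "increments": [0, 0, 0, 0, -0.18, 0, 0, 0, 0, -0.18, 0, 0, 0, 0, -0.18, 0, 0, 0, 0, -0.18, 0, 0, 0, 0, -0.18]
}}

```text
clock: 21.98
eef_pos: [0.4689, 0.1552, 0.3663]
tool_rot: [0.764, -0.52, 0.308, -0.227]
ft_force: [-0.1, -0.1, -2.0]
grip_width: 0.0257
grasp_force: 58.6
```

>>> {"api": "carry_out", "payload": {
  "increments": [0, 0, 0, 0, -0.18, 0, 0, 0, 0, -0.18, 0, 0, 0, 0, -0.18, 0, 0, 0, 0, -0.18, 0, 0, 0, 0, -0.18]
}}

```text
clock: 22.6
eef_pos: [0.4689, 0.1552, 0.3663]
tool_rot: [0.914, -0.136, 0.376, -0.071]
ft_force: [-0.4, -0.3, -0.3]
grip_width: 0.0253
grasp_force: 58.6
```

```bash
python3 - <<'E'
from k import *
o,M=go(); T=o["eef_pos"]
for nm in("side","top"):
    p=cam(nm); r={}
    for t in("driver_tip","driver_grip","terminals"):
        for d in bot.place_of(p,t)[:1]:
            r[t]=w(p,d["xyz"]); print(nm,t,round(d["p"],2),np.round(r[t],4), "tool",np.round(M.T@(r[t]-T),4))
    if "driver_tip" in r and "driver_grip" in r:
        v=r["driver_tip"]-r["driver_grip"]; print("dir",np.round(v/np.linalg.norm(v),3),np.linalg.norm(v))
E
```

```text
t 22.6 q [ 0.551 -0.369 -0.457  0.767 -0.354 -2.429] tcp [0.4689 0.1552 0.3663] F [-0.4 -0.3 -0.3] w 0.0253 gf 58.6
[[ 0.681 -0.195  0.706]
 [-0.301 -0.953  0.027]
 [ 0.668 -0.231 -0.708]]
tilt err -0.2673826075542891 az 2.2187185829396783
side driver_tip 0.89 [0.6065 0.1247 0.3735] tool [0.1076 0.0006 0.0912]
side driver_grip 0.91 [0.4536 0.1574 0.3803] tool [-0.0018 -0.0024 -0.0206]
dir [ 0.977 -0.209 -0.044] 0.15646143294754777
top driver_tip 0.94 [0.6051 0.1291 0.3747] tool [ 0.1062 -0.0036  0.0894]
top driver_grip 0.74 [0.454  0.1553 0.3814] tool [-0.0002 -0.0007 -0.0212]
top terminals 0.82 [0.6967 0.0943 0.1845] tool [0.052  0.0557 0.2878]
dir [ 0.984 -0.171 -0.043] 0.15350602594035195
```

```bash
python3 - <<'E'
from k import *
from scipy.optimize import brentq
o,M=st(); T=o["eef_pos"]; d=np.array([.688,.0115,.7255]); d/=np.linalg.norm(d)
tip=np.array([.1063,.0003,.0926])
def az(t): v=M@R.from_euler('z',t).as_matrix()@d; return np.arctan2(v@m,v@n)
t=brentq(az,-1,1); N=M@R.from_euler('z',t).as_matrix(); v=N@d
print("turn",t,"dir",np.round(v,3)); 
tgt=np.array([.698,.092,.186])-.04*n
D=tgt-(T+N@tip); print("D",D); 
for k in(.06,.0): print("tool", np.round(N.T@(D-k*n)*100,2))
print("fwd",np.round(N.T@n*100,2)); print(ik(T+D,N,o["joint_pos"]))
E
```

```text
t 23.0 q [ 0.551 -0.369 -0.457  0.767 -0.354 -2.422] tcp [0.4691 0.1553 0.3664] F [-0.4 -0.5 -1.3] w 0.0257 gf 58.6
[[ 0.679 -0.2    0.706]
 [-0.308 -0.951  0.028]
 [ 0.666 -0.236 -0.708]]
turn -0.17362056931649583 dir [ 0.996 -0.087 -0.035]
D [ 0.04891685 -0.04729119 -0.18895849]
tool [-13.35   6.47  12.49]
tool [-9.07  6.52 16.69]
fwd [71.3   0.74 70.11]
(array([ 0.32140322, -0.1463155 , -0.84809724,  0.10439469, -0.1982834 ,
       -2.77190333]), np.float64(1.8627126972505494e-09))
```

>>> {"api": "carry_out", "payload": {
  "increments": [0, 0, 0, 0, -0.174, 0, -3, 1.4, 2.8, 0, 0, -3.7, 1.8, 3.4, 0, 0, -3.7, 1.8, 3.4, 0, 0, -2.95, 1.47, 2.89, 0]
}}

```text
clock: 23.62
eef_pos: [0.4573, 0.1124, 0.1756]
tool_rot: [0.922, -0.059, 0.38, -0.039]
ft_force: [1.9, -0.3, -1.2]
grip_width: 0.0255
grasp_force: 58.6
```

>>> {"api": "carry_out", "payload": {
  "increments": [0, 0, 0, 0, 0, 0, 0.7, 0, 0.7, 0, 0, 0.7, 0, 0.7, 0, 0, 0.6, 0, 0.6, 0, 0, 0, 0, 0, 0]
}}

```text
clock: 24.25
eef_pos: [0.4879, 0.1111, 0.1784]
tool_rot: [0.922, -0.059, 0.381, -0.039]
ft_force: [-0.4, -0.6, -1.3]
grip_width: 0.0253
grasp_force: 58.6
```

```bash
python3 - <<'E'
from k import *
o,M=go(); T=o["eef_pos"]
for nm in("side","top"):
    p=cam(nm); r={}
    for t in("driver_tip","driver_grip","terminals"):
        for d in bot.place_of(p,t)[:1]:
            r[t]=w(p,d["xyz"]); print(nm,t,round(d["p"],2),np.round(r[t],4))
    if "driver_tip" in r and "driver_grip" in r:
        v=r["driver_tip"]-r["driver_grip"]; print("dir",np.round(v/np.linalg.norm(v),3))
    if nm=="side": cv2.imwrite("pics/side7.png",cv2.resize(p["pixels"][150:290,150:350],None,fx=4,fy=4))
tip=T+M@np.array([.1063,.0003,.0926]); print("tip kin",tip)
tgt=np.array([.698,.092,.186])-.04*n; print("todo",np.round(M.T@(tgt-tip)*100,2))
E
```

```text
t 24.25 q [ 0.379 -0.211 -0.891  0.134 -0.238 -2.73 ] tcp [0.4879 0.1111 0.1784] F [-0.4 -0.6 -1.3] w 0.0253 gf 58.6
[[ 0.703 -0.079  0.707]
 [-0.138 -0.99   0.028]
 [ 0.698 -0.117 -0.706]]
tilt err -0.1729547063276229 az 2.2328372413943853
side driver_tip 0.85 [0.63   0.0992 0.1887]
side driver_grip 0.73 [0.4742 0.1081 0.1917]
side terminals 0.84 [0.7021 0.0893 0.1884]
dir [ 0.998 -0.057 -0.019]
top driver_tip 0.61 [0.6258 0.1033 0.185 ]
top driver_grip 0.74 [0.4686 0.1123 0.1926]
top terminals 0.89 [0.6981 0.0944 0.1838]
dir [ 0.997 -0.057 -0.048]
tip kin [0.62800725 0.09861929 0.18713002]
todo [2.08 0.09 2.2 ]
```

View pics/side7.png

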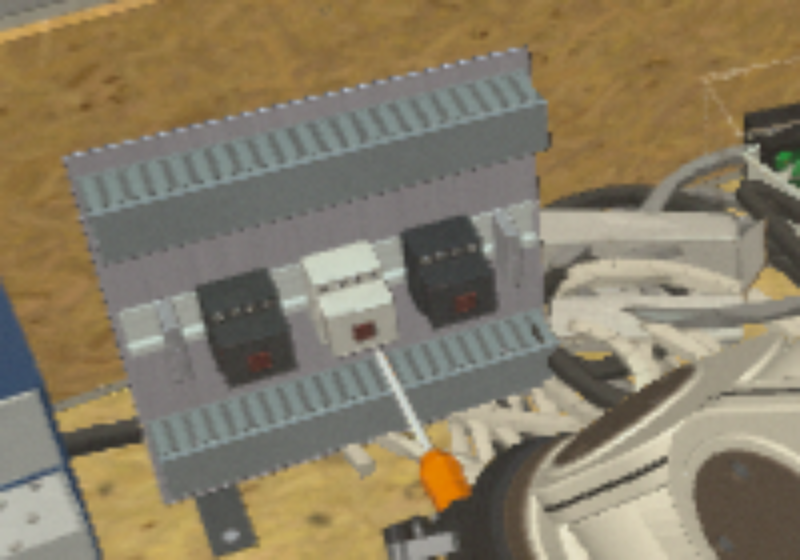

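>>> {"api": "carry_out", "payload": {
  "increments": [0, 0.8, 0.1, 0.8, 0, 0, 0.8, 0.1, 0.8, 0, 0, 0.7, 0.1, 0.65, 0, 0, 0, 0, 0, 0, 0, 0, 0, 0, 0]
}}

```text
clock: 25.28
eef_pos: [0.5181, 0.1051, 0.1765]
tool_rot: [0.922, -0.059, 0.38, -0.039]
ft_force: [-0.1, 0.2, -0.6]
grip_width: 0.0254
grasp_force: 58.7
```

>>> {"api": "carry_out", "payload": {
  "increments": [0, 0, 0, 0, 0, 0, 0, 0, 0, 0, 0, 0, 0, 0, 0, 0, 0, 0, 0, 0, 0, 0, 0, 0, 0]
}}

```text
clock: 25.9
eef_pos: [0.5183, 0.1054, 0.1771]
tool_rot: [0.922, -0.058, 0.38, -0.039]
ft_force: [-0.4, -0.9, -0.5]
grip_width: 0.0253
grasp_force: 58.6
```

```bash
python3 - <<'E'
from k import *
o,M=st(); T=o["eef_pos"]; print("kin",T+M@np.array([.1063,.0003,.0926]))
for nm in("side","top"):
  for i in range(2):
    p=cam(nm); r={}
    for t in("driver_tip","driver_grip","terminals"):
        for d in bot.place_of(p,t)[:1]: r[t]=w(p,d["xyz"])
    if len(r)==3:
        e=r["terminals"]-r["driver_tip"]; v=r["driver_tip"]-r["driver_grip"]; v/=np.linalg.norm(v)
        print(nm,"n",e@n,"m",e@m,"z",e[2],"tip",np.round(r["driver_tip"],4),"dir az rel n",np.degrees(np.arctan2(v@m,v@n)),"el",np.degrees(np.arcsin(v[2])))
E
```

```text
t 25.9 q [ 0.324 -0.144 -0.848  0.103 -0.2   -2.772] tcp [0.5183 0.1054 0.1771] F [-0.4 -0.9 -0.5] w 0.0253 gf 58.6
[[ 0.704 -0.078  0.706]
 [-0.137 -0.99   0.028]
 [ 0.697 -0.116 -0.707]]
kin [0.65848758 0.09304967 0.18560068]
side n 0.04216582781284241 m -0.0020341476959260594 z 0.0012914271586867976 tip [0.6617 0.0931 0.1867] dir az rel n 1.4913587711813836 el -2.406061619029459
side n 0.04415348261435616 m 0.0017844234360602348 z 0.0009335421723472015 tip [0.6608 0.0911 0.1882] dir az rel n 1.3435810743776704 el -1.3582313673238695
top n 0.03593262171696701 m 0.0005779866272442571 z -0.003762477370255035 tip [0.6605 0.0953 0.1876] dir az rel n 1.3513998809748962 el -1.3221595868954834
```

Tip is about 4 cm out, centred within about 2 mm and square within about 2°, with no contact force. Handing in.

```bash
python3 -c "
from workcell import bot
print(bot.job_done())"
```

```text
the job is handed in; nothing more can be done
None
```

The orange screwdriver was drawn from the rack, dipped about 2 cm into the magnetiser hole, and turned level; I handed in at 25.9 s with it held still, square to the panel within about 2°, the tip about 4 cm in front of the middle of the white contactor's terminal row and touching nothing (the verdict was not shown).

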